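# Shake stoppers out over the drying tray

### The arm

A 7-joint arm with a two-finger parallel gripper is mounted at the origin on a cart in front of the work surface, level with it; the furniture and walls round the work are solid. World frame = base frame: x ahead of the robot, y to its left, z up, the work surface at z = 0. Lengths are in m, angles in rad, forces in N, time in s.
With the tool pointing down it reaches from about 0.4 to 0.85 m from the base axis. Payload 4.4 kg.
Tool frame: the origin (TCP) lies where the fingers leave the gripper's body, on its centre line; the fingertips stand 97 mm ahead of it and the grasp point (between the pads) lies 78 mm ahead of it; z points along the fingers, y is the line along which they close (so a half turn about z gives the same grasp; the last joint's range is limited). The gripper opens to 94 mm and grips with 3 to 60 N. Pads are 16 mm wide; open, the fingers measure 119 mm over their backs; the gripper's body (75 mm by 177 mm) begins 78 mm behind the grasp point.
Start: joints at [1.076, 0.628, 0.038, 1.517, -0.027, 0.996, -0.02], TCP at [0.27, -0.591, 0.303] pointing down, gripper open.
Joint ranges: [-3.06, 3.06], [-0.37, 2.12], [-1.25, 1.32], [0.18, 2.47], [-1.1, 4.24], [0.23, 1.98], [-2.94, 2.94]. Speed limits (rad/s): [2.57, 2.57, 3.14, 3.14, 3.14, 3.14, 3.14].

### API

Orientations are given as a unit quaternion [x, y, z, w].
In Python, from station import bot gives the robot as it stands. The module is installed in compiled form; this text tells all that it offers.
- The arm moves only by the shell command python3 -m inch 'ROWS' [FORCE]. ROWS is a JSON list that holds a single list of rows (three levels of brackets), with 1 to 12 rows, each of 5 numbers: dx, dy, dz in shares of 1 m (1.0 is 1 m), then a turn about the tool's z in normalised numbers (1 is 180 degrees), then the finger opening in m; each row is the pose to reach, as a shift and turn from the pose commanded when the command began, along the tool's axes at that moment; what a row does not reach only later rows make up. A row lasts 1/8 s, in which the tool goes at most 0.0625 m and 0.188 rad, less where a joint would pass 70% of its speed; a pose out of reach is approached as far as the arm can. The fingers move at their own pace and stop on an object; FORCE is the grip in N (left out, the last holds). Time passes only in rows, so rows that do not move let the fingers close. It prints the time, the measured TCP pose, the force, the opening and the grip force at its end. Input that does not fit is refused with a message, and nothing moves.
- bot.get_state(): the state, without advancing time (a new reading comes with each control period).
- bot.grab_frame(name): name is "side" or "top" or "wrist"; returns a dict with "pixels" (420x560x3 uint8, red, green, blue), "range_z" (420x560 float32, m along the optical axis (not along the pixel's ray), 0 where there is no reading), "fx", "fy", "cx", "cy" (pixels), "distortion" ([k1, k2, p1, p2, k3] as OpenCV has them; the pictures are not rectified), "cam_to_world" (4x4, takes a point from camera to world coordinates); the wrist camera has in their place "T_tool_cam" (4x4, takes a point from camera to tool coordinates, whose origin is the TCP and whose axes are the flange's). Camera axes: x right, y down, z forward; pixel columns grow to the right and rows downward; lengths in m; the calibration is good to about 2 mm. A picture is of the moment at which its call begins: read the wrist's pose just before it.
- bot.job_done(): hands the job in; it is judged then, once.
The state is a dict: "t": time; "qpos": joint angles; "joint_vel": joint speeds; "effort": joint torques, N m; "tool_pos": TCP position; "tcp_rot": TCP orientation; "contact_force": force on the tool from outside, world axes, zero at the start; "wrist_torque": the same for the moment, N m; "finger_gap": finger opening in m; "grip_force": force on a finger pad.
Only numpy, scipy, OpenCV 4.12 (cv2) and the standard library are available. Lean on these libraries where they do the work, as an engineer would, in place of code of your own. Each camera call takes 0.05 s, during which the arm holds its last target. There are 200 camera calls.

### The job

The rinsed rubber stoppers have to dry in a single layer on the white enamelled tray. Pull the slide gate on the spout of the steel shaker all the way up, take the shaker by its handle and shake all eight stoppers out evenly over the tray, so that each third of the tray's length gets at least two, each of its two long halves gets at least two and none lies on another; then stand the empty shaker upright on the worktop beside the tray. Do not touch the clean stoppers with the fingers, do not shove the tray about, and leave the two vials and the stack of petri dishes behind the work alone.

Things in the scene. Friction and masses are not known exactly. Their poses are not given: they have to be found in the camera images.
- tray: white enamelled tray with a dark rim, 281 x 403 x 30 mm, loose, 0.6 kg. Origin under its centre; x across it, y along it. Flat inner floor 244 x 366 mm, 3 mm above the worktop; walls 13 mm thick, 29 mm high. The thirds of its length are bounded at y = -61 and +61 mm, its two long halves at x = 0
- shaker: steel shaker, 0.3 to 0.5 kg: straight flat-bottomed trough, its back part under a clear hood (x = -46 to +68 mm), its front an open-topped spout to x = -106 mm. Origin on its underside; x from spout to back, z up. Inside 43 mm wide from x = -106 to +63; outside 53 mm wide at most, back at x = +66; floor 3 mm thick, walls 34 mm high, top of the hood z = 39 mm
- shaker_mouth (a point): middle of the floor's edge at the end of the spout, where the stoppers leave: 106 mm to -x of the shaker's origin, 3 mm up. The stoppers stand in a zigzag row; tipped nose down by about 16 to 26 degrees they begin to slide out one after another, sooner when shaken, and stop when it is levelled. From 75 mm up they land some 30 mm ahead of the mouth
- shaker_handle (a point): centre of the shaker's handle, a black bar along its x axis, 108 mm long, 18 mm wide (y), 24 mm tall; at x = +11 mm, y = 0, z = 82 mm in the shaker. 31 mm are free between its underside and the hood
- gate (a joint): slide gate that closes the end of the spout: 0 shut, 0.032 m fully up. It stays where it is left (friction about 1 N, light to pull)
- gate_knob (a point): centre of the black knob on top of the gate, 14 mm (shaker x) x 22 mm (y) x 24 mm tall; with the gate shut at x = -109 mm, y = 0, z = 74 mm in the shaker; it rises with the gate. The guides of the gate beneath it are 54 mm wide and end at z = 58 mm
- stopper_1: one of eight alike black rubber bottle stoppers: round head 24 mm across and 6 mm thick, round plug 18 mm across and 12 mm long, 18 mm tall in all, 12 g; origin at mid-height on its axis, z axis from head to plug. At the start it stands head down inside the shaker
- stopper_2: one of eight alike black rubber bottle stoppers: round head 24 mm across and 6 mm thick, round plug 18 mm across and 12 mm long, 18 mm tall in all, 12 g; origin at mid-height on its axis, z axis from head to plug. At the start it stands head down inside the shaker
- stopper_3: one of eight alike black rubber bottle stoppers: round head 24 mm across and 6 mm thick, round plug 18 mm across and 12 mm long, 18 mm tall in all, 12 g; origin at mid-height on its axis, z axis from head to plug. At the start it stands head down inside the shaker
- stopper_4: one of eight alike black rubber bottle stoppers: round head 24 mm across and 6 mm thick, round plug 18 mm across and 12 mm long, 18 mm tall in all, 12 g; origin at mid-height on its axis, z axis from head to plug. At the start it stands head down inside the shaker
- stopper_5: one of eight alike black rubber bottle stoppers: round head 24 mm across and 6 mm thick, round plug 18 mm across and 12 mm long, 18 mm tall in all, 12 g; origin at mid-height on its axis, z axis from head to plug. At the start it stands head down inside the shaker
- stopper_6: one of eight alike black rubber bottle stoppers: round head 24 mm across and 6 mm thick, round plug 18 mm across and 12 mm long, 18 mm tall in all, 12 g; origin at mid-height on its axis, z axis from head to plug. At the start it stands head down inside the shaker
- stopper_7: one of eight alike black rubber bottle stoppers: round head 24 mm across and 6 mm thick, round plug 18 mm across and 12 mm long, 18 mm tall in all, 12 g; origin at mid-height on its axis, z axis from head to plug. At the start it stands head down inside the shaker
- stopper_8: one of eight alike black rubber bottle stoppers: round head 24 mm across and 6 mm thick, round plug 18 mm across and 12 mm long, 18 mm tall in all, 12 g; origin at mid-height on its axis, z axis from head to plug. At the start it stands head down inside the shaker
- green_vial: glass sample vial with a green screw cap, 26 mm across, 52 mm tall, origin under its centre; a bystander, leave it where it is
- red_vial: glass sample vial with a red screw cap, 26 mm across, 52 mm tall, origin under its centre; a bystander, leave it where it is
- dishes: stack of three clear petri dishes, 69 mm across, 48 mm tall, origin under its centre; a bystander, leave it where it is

How it is judged:
On the way, in this order (a step that is already met when the one before it is completed fails the run):
1. the slide gate is pulled up (29 mm or more) while the shaker stands on the worktop (value of joint gate above 0.029 m and height (world z) of shaker below 0.02 m), for 0.1 s.
2. the shaker is held clear of the worktop with its spout over the tray (height (world z) of shaker_mouth above 0.035 m and contact force between shaker and the fingers above 0.5 N and x of shaker_mouth in the frame of tray between -0.15 and 0.15 m and y of shaker_mouth in the frame of tray between -0.2 and 0.2 m), for 0.2 s.
At the end, for the whole second after the job is handed in: All eight stoppers at rest on the tray's floor, none on another (centre under 24 mm above the tray's underside), at least two in each third of its length and in each long half; the shaker upright (within 0.1 rad) and still on the worktop, not touching the tray (x of stopper_1 in the frame of tray between -0.125 and 0.125 m and y of stopper_1 in the frame of tray between -0.187 and 0.187 m and z of each of stopper_1, stopper_2, stopper_3, stopper_4, stopper_5, stopper_6, stopper_7, stopper_8 in the frame of tray below 0.024 m and linear speed of each of stopper_1, stopper_2, stopper_3, stopper_4, stopper_5, stopper_6, stopper_7, stopper_8 below 0.03 m/s and x of stopper_2 in the frame of tray between -0.125 and 0.125 m and y of stopper_2 in the frame of tray between -0.187 and 0.187 m and x of stopper_3 in the frame of tray between -0.125 and 0.125 m and y of stopper_3 in the frame of tray between -0.187 and 0.187 m and x of stopper_4 in the frame of tray between -0.125 and 0.125 m and y of stopper_4 in the frame of tray between -0.187 and 0.187 m and x of stopper_5 in the frame of tray between -0.125 and 0.125 m and y of stopper_5 in the frame of tray between -0.187 and 0.187 m and x of stopper_6 in the frame of tray between -0.125 and 0.125 m and y of stopper_6 in the frame of tray between -0.187 and 0.187 m and x of stopper_7 in the frame of tray between -0.125 and 0.125 m and y of stopper_7 in the frame of tray between -0.187 and 0.187 m and x of stopper_8 in the frame of tray between -0.125 and 0.125 m and y of stopper_8 in the frame of tray between -0.187 and 0.187 m and ((y of stopper_1 in the frame of tray below -0.061 m and y of any of stopper_2, stopper_3, stopper_4, stopper_5, stopper_6, stopper_7, stopper_8 in the frame of tray below -0.061 m) or (y of stopper_2 in the frame of tray below -0.061 m and y of any of stopper_3, stopper_4, stopper_5, stopper_6, stopper_7, stopper_8 in the frame of tray below -0.061 m) or (y of stopper_3 in the frame of tray below -0.061 m and y of any of stopper_4, stopper_5, stopper_6, stopper_7, stopper_8 in the frame of tray below -0.061 m) or (y of stopper_4 in the frame of tray below -0.061 m and y of any of stopper_5, stopper_6, stopper_7, stopper_8 in the frame of tray below -0.061 m) or (y of stopper_5 in the frame of tray below -0.061 m and y of any of stopper_6, stopper_7, stopper_8 in the frame of tray below -0.061 m) or (y of stopper_6 in the frame of tray below -0.061 m and y of any of stopper_7, stopper_8 in the frame of tray below -0.061 m) or (y of stopper_7 in the frame of tray below -0.061 m and y of stopper_8 in the frame of tray below -0.061 m)) and ((y of stopper_1 in the frame of tray between -0.061 and 0.061 m and (y of stopper_2 in the frame of tray between -0.061 and 0.061 m or y of stopper_3 in the frame of tray between -0.061 and 0.061 m or y of stopper_4 in the frame of tray between -0.061 and 0.061 m or y of stopper_5 in the frame of tray between -0.061 and 0.061 m or y of stopper_6 in the frame of tray between -0.061 and 0.061 m or y of stopper_7 in the frame of tray between -0.061 and 0.061 m or y of stopper_8 in the frame of tray between -0.061 and 0.061 m)) or (y of stopper_2 in the frame of tray between -0.061 and 0.061 m and (y of stopper_3 in the frame of tray between -0.061 and 0.061 m or y of stopper_4 in the frame of tray between -0.061 and 0.061 m or y of stopper_5 in the frame of tray between -0.061 and 0.061 m or y of stopper_6 in the frame of tray between -0.061 and 0.061 m or y of stopper_7 in the frame of tray between -0.061 and 0.061 m or y of stopper_8 in the frame of tray between -0.061 and 0.061 m)) or (y of stopper_3 in the frame of tray between -0.061 and 0.061 m and (y of stopper_4 in the frame of tray between -0.061 and 0.061 m or y of stopper_5 in the frame of tray between -0.061 and 0.061 m or y of stopper_6 in the frame of tray between -0.061 and 0.061 m or y of stopper_7 in the frame of tray between -0.061 and 0.061 m or y of stopper_8 in the frame of tray between -0.061 and 0.061 m)) or (y of stopper_4 in the frame of tray between -0.061 and 0.061 m and (y of stopper_5 in the frame of tray between -0.061 and 0.061 m or y of stopper_6 in the frame of tray between -0.061 and 0.061 m or y of stopper_7 in the frame of tray between -0.061 and 0.061 m or y of stopper_8 in the frame of tray between -0.061 and 0.061 m)) or (y of stopper_5 in the frame of tray between -0.061 and 0.061 m and (y of stopper_6 in the frame of tray between -0.061 and 0.061 m or y of stopper_7 in the frame of tray between -0.061 and 0.061 m or y of stopper_8 in the frame of tray between -0.061 and 0.061 m)) or (y of stopper_6 in the frame of tray between -0.061 and 0.061 m and (y of stopper_7 in the frame of tray between -0.061 and 0.061 m or y of stopper_8 in the frame of tray between -0.061 and 0.061 m)) or (y of stopper_7 in the frame of tray between -0.061 and 0.061 m and y of stopper_8 in the frame of tray between -0.061 and 0.061 m)) and ((y of stopper_1 in the frame of tray above 0.061 m and y of any of stopper_2, stopper_3, stopper_4, stopper_5, stopper_6, stopper_7, stopper_8 in the frame of tray above 0.061 m) or (y of stopper_2 in the frame of tray above 0.061 m and y of any of stopper_3, stopper_4, stopper_5, stopper_6, stopper_7, stopper_8 in the frame of tray above 0.061 m) or (y of stopper_3 in the frame of tray above 0.061 m and y of any of stopper_4, stopper_5, stopper_6, stopper_7, stopper_8 in the frame of tray above 0.061 m) or (y of stopper_4 in the frame of tray above 0.061 m and y of any of stopper_5, stopper_6, stopper_7, stopper_8 in the frame of tray above 0.061 m) or (y of stopper_5 in the frame of tray above 0.061 m and y of any of stopper_6, stopper_7, stopper_8 in the frame of tray above 0.061 m) or (y of stopper_6 in the frame of tray above 0.061 m and y of any of stopper_7, stopper_8 in the frame of tray above 0.061 m) or (y of stopper_7 in the frame of tray above 0.061 m and y of stopper_8 in the frame of tray above 0.061 m)) and ((x of stopper_1 in the frame of tray below 0 m and x of any of stopper_2, stopper_3, stopper_4, stopper_5, stopper_6, stopper_7, stopper_8 in the frame of tray below 0 m) or (x of stopper_2 in the frame of tray below 0 m and x of any of stopper_3, stopper_4, stopper_5, stopper_6, stopper_7, stopper_8 in the frame of tray below 0 m) or (x of stopper_3 in the frame of tray below 0 m and x of any of stopper_4, stopper_5, stopper_6, stopper_7, stopper_8 in the frame of tray below 0 m) or (x of stopper_4 in the frame of tray below 0 m and x of any of stopper_5, stopper_6, stopper_7, stopper_8 in the frame of tray below 0 m) or (x of stopper_5 in the frame of tray below 0 m and x of any of stopper_6, stopper_7, stopper_8 in the frame of tray below 0 m) or (x of stopper_6 in the frame of tray below 0 m and x of any of stopper_7, stopper_8 in the frame of tray below 0 m) or (x of stopper_7 in the frame of tray below 0 m and x of stopper_8 in the frame of tray below 0 m)) and ((x of stopper_1 in the frame of tray above 0 m and x of any of stopper_2, stopper_3, stopper_4, stopper_5, stopper_6, stopper_7, stopper_8 in the frame of tray above 0 m) or (x of stopper_2 in the frame of tray above 0 m and x of any of stopper_3, stopper_4, stopper_5, stopper_6, stopper_7, stopper_8 in the frame of tray above 0 m) or (x of stopper_3 in the frame of tray above 0 m and x of any of stopper_4, stopper_5, stopper_6, stopper_7, stopper_8 in the frame of tray above 0 m) or (x of stopper_4 in the frame of tray above 0 m and x of any of stopper_5, stopper_6, stopper_7, stopper_8 in the frame of tray above 0 m) or (x of stopper_5 in the frame of tray above 0 m and x of any of stopper_6, stopper_7, stopper_8 in the frame of tray above 0 m) or (x of stopper_6 in the frame of tray above 0 m and x of any of stopper_7, stopper_8 in the frame of tray above 0 m) or (x of stopper_7 in the frame of tray above 0 m and x of stopper_8 in the frame of tray above 0 m)) and angle between shaker's own z axis and vertical below 0.1 rad and height (world z) of shaker below 0.01 m and contact force between shaker and tray below 0.1 N and linear speed of shaker below 0.02 m/s).
It fails at once if a stopper is touched with the fingers (contact force between the fingers and stopper_1 above 0.3 N or contact force between the fingers and stopper_2 above 0.3 N or contact force between the fingers and stopper_3 above 0.3 N or contact force between the fingers and stopper_4 above 0.3 N or contact force between the fingers and stopper_5 above 0.3 N or contact force between the fingers and stopper_6 above 0.3 N or contact force between the fingers and stopper_7 above 0.3 N or contact force between the fingers and stopper_8 above 0.3 N).
It fails at once if the tray is shoved more than 40 mm (distance of tray from where it was at the start of the episode above 0.04 m).
It fails at once if a vial or the stack of dishes is moved more than 25 mm or tipped (distance of any of green_vial, red_vial, dishes from where it was at the start of the episode above 0.025 m or angle between any of green_vial, red_vial, dishes's own z axis and vertical above 0.3 rad).
It also fails if it takes over 72 s, if anything falls off the work surface, if the arm or the gripper's body presses on something with over 40 N, if the wrist force passes 120 N, or if a joint passes its speed limit or range.

## Working session

There is one attempt and no reset: what is moved stays moved. The work goes in short steps, Python scripts to look and compute and a shell command to move; the robot and the scene stay as the last step left them, time stands still between calls to the robot, and variables do not carry over. Pictures are saved under pics/ and viewed, at most 10 in all, crops included, and the job is handed in when it is done.

```bash
mkdir -p pics; python3 - <<'E'
from station import bot
import cv2,numpy as np
s=bot.get_state(); print({k:np.round(v,3).tolist() for k,v in s.items()})
for n in("top","side"):
    f=bot.grab_frame(n); cv2.imwrite(f"pics/{n}0.png",f["pixels"][...,::-1]); np.savez(f"{n}0.npz",**f)
    print(n,f["fx"],f["fy"],f["cx"],f["cy"],f["distortion"],np.round(f["cam_to_world"],3).tolist())
E
```

```text
{'t': 0.0, 'qpos': [1.076, 0.629, 0.038, 1.518, -0.027, 0.996, -0.02], 'joint_vel': [0.0, 0.0, -0.0, 0.0, 0.001, 0.0, -0.0], 'effort': [0.0, -54.974, 1.143, -18.664, -0.052, 0.024, 0.0], 'tool_pos': [0.27, -0.591, 0.302], 'tcp_rot': [0.977, 0.213, -0.0, -0.001], 'contact_force': [-0.221, 1.568, -0.212], 'wrist_torque': [0.06, -0.038, 0.017], 'grip_force': 0.0, 'finger_gap': 0.094}
top 415.8505350754106 415.8505350754106 278.80342143041526 210.9741138062132 [-0.08127137  0.          0.          0.          0.        ] [[0.027, -0.99, 0.141, 0.498], [-1.0, -0.027, -0.002, -0.028], [0.005, -0.141, -0.99, 1.069], [0.0, 0.0, 0.0, 1.0]]
side 430.81425756775866 430.81425756775866 280.05434989579345 213.84551956310017 [0.0253639 0.        0.        0.        0.       ] [[-0.99, -0.065, 0.127, 0.516], [-0.14, 0.597, -0.79, 0.74], [-0.024, -0.8, -0.6, 0.638], [0.0, 0.0, 0.0, 1.0]]
```

View pics/top0.png

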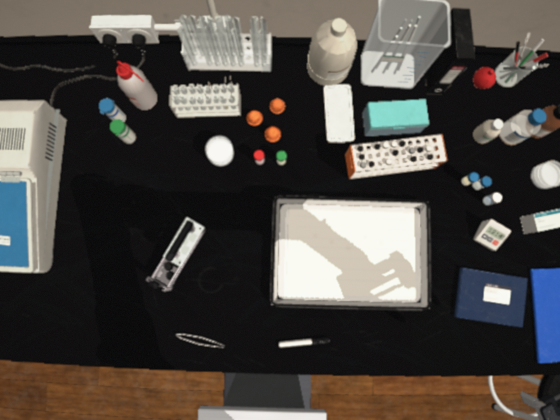

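View pics/side0.png

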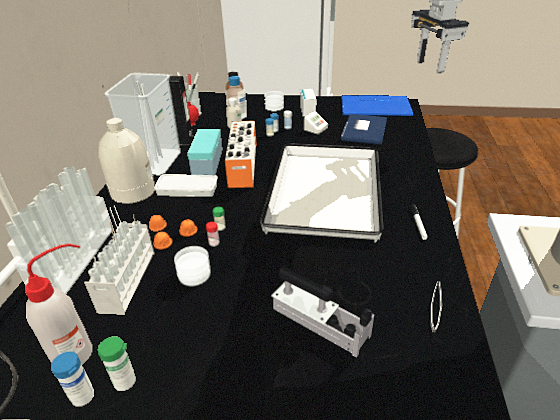

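```bash
cat > h.py <<'E'
import numpy as np,cv2
def cloud(f):
    f=dict(f); K=np.array([[f["fx"],0,f["cx"]],[0,f["fy"],f["cy"]],[0,0,1.]])
    v,u=np.mgrid[:420,:560]; uv=np.stack([u,v],-1).reshape(-1,1,2).astype(float)
    r=cv2.undistortPoints(uv,K,f["distortion"]).reshape(420,560,2)
    p=np.dstack([r,np.ones((420,560))])*f["range_z"][...,None]
    T=f["cam_to_world"]; P=p@T[:3,:3].T+T[:3,3]; P[f["range_z"]==0]=np.nan
    return P
def rect(p): 
    c,wh,a=cv2.minAreaRect(p.astype(np.float32)*1000); return np.round(c,1),np.round(wh,1),round(a,1),np.round(cv2.boxPoints((c,wh,a))).tolist()
E
python3 - <<'E'
from h import *
for n in("top","side"):
    f=np.load(n+"0.npz"); P=cloud(f); z=P[...,2]; g=f["pixels"].astype(int); 
    print(n,"table z",np.nanmedian(z[330:350,150:250]) if n=="top" else np.nanmedian(z[300:350,400:450]))
    x,y=P[...,0],P[...,1]
    R=(x>.28)&(x<.6)&(y>.1)&(y<.4)
    for lo,hi in((.085,.1),(.068,.085),(.045,.065),(.025,.045)):
        m=(R&(z>lo)&(z<hi)).astype(np.uint8)
        k,l,st,c=cv2.connectedComponentsWithStats(m)
        for i in range(1,k):
            if st[i,4]>6: print(lo,st[i,4],st[i,:4],np.round(np.nanmean(P[l==i],0)*1000),rect(P[l==i][:,:2]))
    w=(g.min(2)>130)&(z<.02)&(x>.25)&(x<.65)&(y<.1)&(y>-.45)
    print("tray floor",w.sum(),rect(P[w][:,:2]))
    w=(z>.018)&(z<.04)&(x>.25)&(x<.65)&(y<.1)&(y>-.45); print("rim",w.sum(),rect(P[w][:,:2]))
    for nm,m in(("red",(g[...,0]>140)&(g[...,1]<70)),("grn",(g[...,1]>90)&(g[...,0]<70)&(g[...,2]<110))):
        m=m&(x<.75)&(x>.4)&(abs(y)<.2); print(nm,m.sum(),np.nanmean(P[m],0))
f=np.load("top0.npz")["pixels"][...,::-1]; s=np.load("side0.npz")["pixels"][...,::-1]
cv2.imwrite("pics/crop1.png",np.hstack([cv2.resize(f[210:300,135:215],(400,450),interpolation=2),cv2.resize(s[260:360,265:385],(400,450),interpolation=2)]))
E
```

```text
top table z 0.0005483262910281894
0.085 326 [165 224  28  37] [557. 206.  93.] (array([559. , 207.1]), array([19.7, 99.9]), 60.8, [[511.0, 223.0], [598.0, 174.0], [607.0, 191.0], [520.0, 240.0]])
0.085 29 [149 281   9   8] [456. 261.  87.] (array([456.6, 260.9]), array([17.3, 12.8]), 46.3, [[446.0, 259.0], [455.0, 250.0], [467.0, 263.0], [458.0, 272.0]])
0.068 13 [177 239   8  13] [551. 201.  81.] (array([550.6, 201.5]), array([ 1.3, 32.7]), 60.7, [[536.0, 209.0], [565.0, 193.0], [565.0, 194.0], [537.0, 210.0]])
0.068 23 [152 280   7   9] [456. 257.  80.] (array([457.6, 257.8]), array([22.1,  8.6]), 28.0, [[446.0, 256.0], [450.0, 249.0], [469.0, 259.0], [465.0, 267.0]])
0.068 7 [149 283   3   4] [455. 269.  84.] (array([455.3, 268.8]), array([5.2, 4.8]), 41.4, [[452.0, 269.0], [455.0, 265.0], [459.0, 269.0], [456.0, 272.0]])
0.045 17 [147 277   6   5] [468. 282.  54.] (array([467.6, 281.5]), array([7.4, 9.3]), 58.0, [[462.0, 281.0], [470.0, 276.0], [474.0, 282.0], [466.0, 287.0]])
0.045 15 [162 287   6   5] [445. 241.  56.] (array([444.9, 242.2]), array([7.7, 9. ]), 58.1, [[439.0, 24
[... 1996 characters left out ...]
0], [441.0, 248.0]])
0.045 73 [354 325  13  16] [465. 280.  53.] (array([460.4, 274.8]), array([32.5,  9.6]), 49.6, [[446.0, 265.0], [454.0, 259.0], [475.0, 284.0], [467.0, 290.0]])
0.025 1575 [284 284  89  65] [534. 228.  37.] (array([525.5, 225.5]), array([ 54.1, 166.9]), 60.9, [[439.0, 242.0], [585.0, 161.0], [612.0, 209.0], [466.0, 290.0]])
tray floor 7415 (array([ 475.8, -159.7]), array([348.2, 507. ]), 0.1, [[301.0, 94.0], [302.0, -413.0], [650.0, -413.0], [650.0, 94.0]])
rim 1340 (array([ 486.7, -215.1]), array([411.9, 325.4]), 89.9, [[324.0, -421.0], [649.0, -421.0], [650.0, -10.0], [324.0, -9.0]])
red 0 [nan nan nan]
grn 0 [nan nan nan]<stdin>:16: RuntimeWarning: Mean of empty slice
```

View pics/crop1.png

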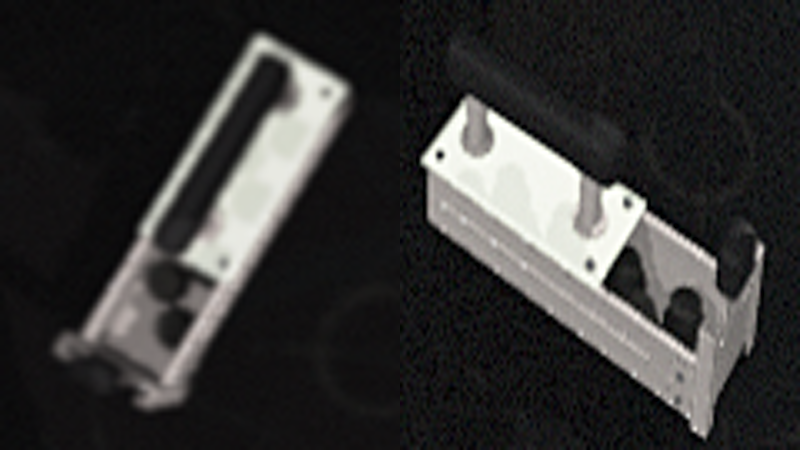

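The rows are not in the units I measure in: turns go in shares of 180 degrees. I convert before sending: -2.21 rad is -0.7035.

```bash
python3 -m inch '[[[0.326,-0.28,0,-0.7035,0.06],[0.326,-0.28,0,-0.7035,0.06],[0.326,-0.28,0,-0.7035,0.06],[0.326,-0.28,0,-0.7035,0.06],[0.326,-0.28,0,-0.7035,0.06],[0.326,-0.28,0,-0.7035,0.06],[0.525,-0.699,0.05,-0.7035,0.06],[0.525,-0.699,0.05,-0.7035,0.06],[0.525,-0.699,0.05,-0.7035,0.06],[0.525,-0.699,0.05,-0.7035,0.06],[0.525,-0.699,0.05,-0.7035,0.06],[0.525,-0.699,0.05,-0.7035,0.06]]]' 40
python3 - <<'E'
import numpy as np
from scipy.spatial.transform import Rotation as R
from station import bot
s=bot.get_state();p=np.array(s["tool_pos"]);M=R.from_quat(s["tcp_rot"]).as_matrix();print(p,M.round(3),np.round(s["qpos"],2))
for t in [(.4565,.263,.158)]: print(M.T@(np.array(t)-p))
E
```

```text
t: 1.6
tool_pos: [0.4489, 0.1236, 0.2662]
tcp_rot: [0.247, 0.969, -0.0, 0.0]
contact_force: [1.1, -0.6, 0.1]
finger_gap: 0.0598
grip_force: 0.0
[0.44889387 0.12361178 0.26615682] [[-0.878  0.478  0.   ]
 [ 0.478  0.878 -0.   ]
 [-0.    -0.    -1.   ]] [ 0.1   0.48 -0.6   2.04  0.4   0.73  0.32]
[0.05995417 0.12608723 0.1081311 ]
```

```bash
python3 -m inch '[[[0.06,0.126,0.04,0,0.06],[0.06,0.126,0.04,0,0.06],[0.06,0.126,0.04,0,0.06],[0.06,0.126,0.04,0,0.06]]]'
cat > st.py <<'E'
import numpy as np,sys
from scipy.spatial.transform import Rotation as R
from station import bot
s=bot.get_state();p=np.array(s["tool_pos"]);M=R.from_quat(s["tcp_rot"]).as_matrix()
print("p",p.round(4),"tool x",M[:,0].round(3),"q",np.round(s["qpos"],2))
def to(*t): print(t,"->",(M.T@(np.array(t)-p)).round(4))
def wrist():
    T=np.eye(4);T[:3,:3]=M;T[:3,3]=p
    f=bot.grab_frame("wrist");f["cam_to_world"]=T@f["T_tool_cam"];return f
E
python3 - <<'E'
from st import *; from h import *
to(.4565,.263,.158)
f=wrist();P=cloud(f);cv2.imwrite("pics/w1.png",f["pixels"][...,::-1])
x,y,z=P[...,0],P[...,1],P[...,2];print("cam",f["cam_to_world"][:3,3])
m=((z>.075)&(z<.12)&(x>.35)&(x<.65)&(y>.1)&(y<.4)).astype(np.uint8)
k,l,st_,c=cv2.connectedComponentsWithStats(m)
for i in range(1,k):
    if st_[i,4]>40: print(st_[i],np.nanmean(P[l==i],0),rect(P[l==i][:,:2]))
E
```

```text
t: 2.1
tool_pos: [0.4563, 0.2628, 0.2257]
tcp_rot: [0.247, 0.969, -0.0, -0.001]
contact_force: [0.2, -0.4, 1.1]
finger_gap: 0.0599
grip_force: 0.0
p [0.4563 0.2628 0.2257] tool x [-0.878  0.479  0.001] q [-0.22  0.61 -0.54  1.93  0.46  0.73  0.05]
(0.4565, 0.263, 0.158) -> [-0.0001  0.0003  0.0677]
cam [0.39512652 0.29620471 0.30830812]
[269 214  28  19 493] [0.45440886 0.26466901 0.08464137] (array([455.3, 264.2]), array([22.1, 13.2]), 59.4, [[444.0, 258.0], [455.0, 251.0], [467.0, 270.0], [455.0, 277.0]])
[274 295  18   4  62] [0.51473978 0.23212325 0.07911921] (array([515.3, 231.5]), array([15. ,  3.5]), 64.3, [[510.0, 225.0], [514.0, 224.0], [520.0, 238.0], [517.0, 239.0]])
[273 332  21  35 731] [0.55216235 0.21192339 0.0932244 ] (array([553.4, 211.1]), array([18. , 40.9]), 62.0, [[531.0, 213.0], [567.0, 194.0], [576.0, 209.0], [540.0, 229.0]])
```

View pics/w1.png

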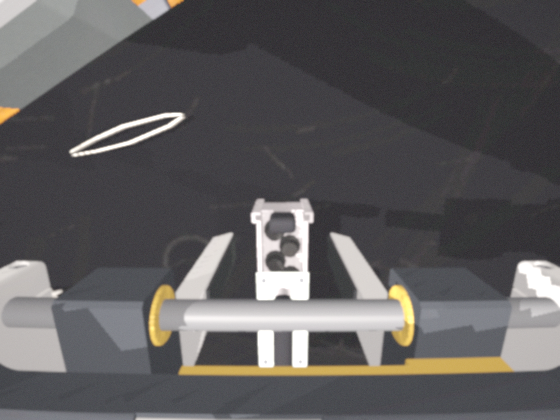

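```bash
python3 -m inch '[[[0,0.0015,0.03,0,0.06],[0,0.0015,0.066,0,0.06],[0,0.0015,0.066,0,0.06],[0,0.0015,0.066,0,0.015],[0,0.0015,0.066,0,0.015],[0,0.0015,0.066,0,0.015],[0,0.0015,0.055,0,0.015],[0,0.0015,0.045,0,0.015],[0,0.0015,0.037,0,0.015],[0,0.0015,0.033,0,0.015],[0,0.0015,0.033,0,0.015],[0,0.0015,0.033,0,0.015]]]' 15
python3 - <<'E'
from st import *
print(s["contact_force"],s["finger_gap"])
E
```

```text
t: 3.65
tool_pos: [0.458, 0.2628, 0.1934]
tcp_rot: [0.249, 0.969, 0.0, 0.0]
contact_force: [0.3, -0.0, 1.1]
finger_gap: 0.0219
grip_force: 15.0
p [0.458  0.2628 0.1934] tool x [-0.876  0.482 -0.   ] q [-0.24  0.66 -0.5   1.95  0.5   0.66  0.01]
[ 0.26080218 -0.02351738  1.06802865] 0.021891130745054888
```

```bash
python3 -m inch '[[[0,0,0,0,0.06],[0,0,0,0,0.06],[0,0,-0.045,0,0.06],[-0.055,0,-0.045,0,0.06],[-0.11,0,-0.045,0,0.06],[-0.11,0,0.01,0,0.06],[-0.11,0,0.034,0,0.06],[-0.11,0,0.034,0,0.06],[-0.11,0,0.034,0,0.01],[-0.11,0,0.034,0,0.01],[-0.11,0,0.034,0,0.01],[-0.11,0,0.034,0,0.01]]]' 60
python3 - <<'E'
from st import *; from h import *
print(s["contact_force"],s["finger_gap"],s["grip_force"])
f=bot.grab_frame("side");P=cloud(f);x,y,z=np.moveaxis(P,2,0)
m=(z>.095)&(z<.125)&(abs(x-.456)<.04)&(abs(y-.264)<.04);print("knob",m.sum(),np.nanmean(P[m],0),np.nanmax(z[m]))
cv2.imwrite("pics/s2.png",cv2.resize(f["pixels"][210:360,230:430,::-1],(800,600)))
E
```

```text
t: 5.15
tool_pos: [0.5545, 0.2096, 0.16]
tcp_rot: [0.249, 0.969, 0.0, 0.0]
contact_force: [-1.1, -0.2, -0.4]
finger_gap: 0.0234
grip_force: 0.0
p [0.5545 0.2096 0.16  ] tool x [-0.876  0.482 -0.001] q [-0.11  0.78 -0.49  1.79  0.53  0.7   0.18]
[-1.0689398  -0.15336661 -0.39500772] 0.023434480885654405 0.0
knob 127 [0.45660278 0.26685007 0.10344932] 0.10827834389706359
```

View pics/s2.png

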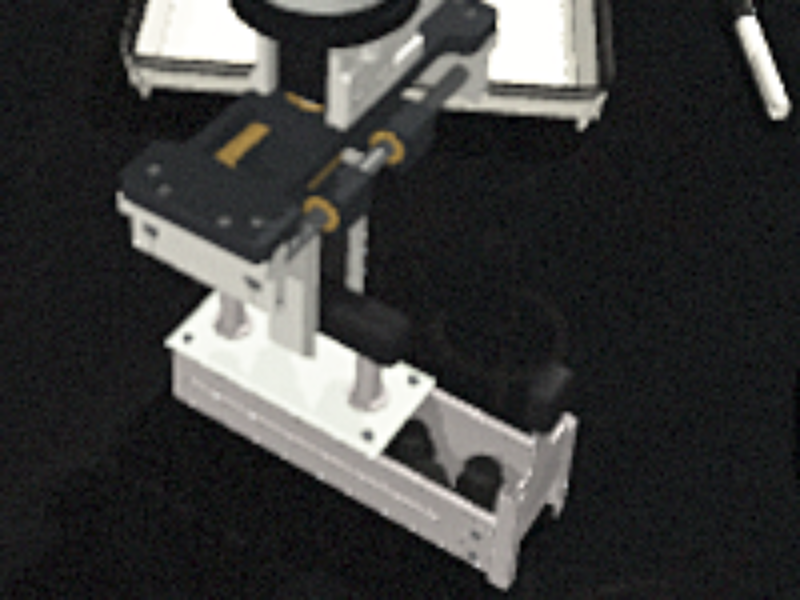

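```bash
python3 - <<'E'
from st import *; from h import *
for n in("side","top"):
    P=cloud(bot.grab_frame(n));x,y,z=np.moveaxis(P,2,0)
    for a,b in((.03,.05),(.05,.058),(.058,.07),(.07,.08),(.08,.09),(.09,.1),(.1,.105),(.105,.11),(.11,.13)):
        m=(z>a)&(z<b)&(abs(x-.455)<.025)&(abs(y-.264)<.03)
        if m.sum(): print(n,a,b,m.sum(),np.nanmean(P[m],0).round(4))
P=cloud(np.load("side0.npz"));x,y,z=np.moveaxis(P,2,0);m=(z>.065)&(abs(x-.455)<.025)&(abs(y-.264)<.03);print("start",np.sort(z[m])[-10:],m.sum())
E
```

```text
p [0.5544 0.2097 0.1598] tool x [-0.876  0.482 -0.001] q [-0.11  0.78 -0.49  1.79  0.53  0.7   0.18]
side 0.03 0.05 156 [0.4596 0.266  0.0389]
side 0.05 0.058 69 [0.4574 0.2668 0.0546]
side 0.058 0.07 51 [0.4585 0.2684 0.0611]
side 0.07 0.08 12 [0.459  0.2692 0.0747]
side 0.08 0.09 23 [0.4581 0.2711 0.0873]
side 0.09 0.1 48 [0.4575 0.2704 0.095 ]
side 0.1 0.105 41 [0.4566 0.2669 0.1029]
side 0.105 0.11 64 [0.4559 0.2646 0.1061]
start [0.0868273  0.0869907  0.08708204 0.08714134 0.08753588 0.08772506
 0.08774188 0.08776797 0.08791225 0.08801352] 164
```

```bash
python3 -m inch '[[[0,0,0,0,0.06],[0,0,0,0,0.06],[0,0,-0.03,0,0.06],[0,0,-0.065,0,0.06],[0.06,0,-0.065,0,0.06],[0.111,0.001,-0.065,0,0.06],[0.111,0.001,-0.065,0,0.05],[0.111,0.001,-0.017,0,0.05],[0.111,0.001,-0.017,0,0.05],[0.111,0.001,-0.017,0,0.01],[0.111,0.001,-0.017,0,0.01],[0.111,0.001,-0.017,0,0.01]]]' 20
python3 -m inch '[[[0,0,0,0,0.01],[0,0,0,0,0.01],[0,0,-0.005,0,0.01],[0,0,-0.01,0,0.01],[0,0,-0.013,0,0.01],[0,0,-0.013,0,0.01]]]'
python3 - <<'E'
from st import *; from h import *
P=cloud(bot.grab_frame("side"));x,y,z=np.moveaxis(P,2,0)
for a,b in((.07,.08),(.08,.09),(.09,.1),(.1,.105),(.105,.11),(.11,.115),(.115,.12),(.12,.13)):
        m=(z>a)&(z<b)&(abs(x-.455)<.025)&(abs(y-.264)<.03)
        if m.sum(): print(a,b,m.sum(),np.nanmean(P[m],0).round(4))
E
```

```text
t: 6.8
tool_pos: [0.458, 0.2641, 0.1774]
tcp_rot: [0.249, 0.969, 0.001, 0.001]
contact_force: [0.1, -1.7, 1.4]
finger_gap: 0.0233
grip_force: 0.8
t: 7.55
tool_pos: [0.4573, 0.2639, 0.1895]
tcp_rot: [0.249, 0.969, -0.0, -0.0]
contact_force: [0.1, -0.0, -2.2]
finger_gap: 0.0218
grip_force: 20.0
p [0.4573 0.2639 0.1895] tool x [-0.876  0.482  0.   ] q [-0.25  0.66 -0.5   1.95  0.51  0.65 -0.  ]
0.07 0.08 24 [0.4579 0.2683 0.0728]
0.08 0.09 3 [0.4596 0.2723 0.0818]
0.09 0.1 12 [0.4485 0.2657 0.0978]
0.1 0.105 45 [0.4563 0.2729 0.1032]
0.105 0.11 44 [0.4586 0.2747 0.1077]
0.11 0.115 45 [0.4604 0.2768 0.1129]
0.115 0.12 58 [0.4554 0.2693 0.1173]
0.12 0.13 39 [0.449  0.2599 0.124 ]
```

```bash
python3 -m inch '[[[0,0,-0.001,0,0.01],[0,0,-0.001,0,0.05],[0,0,-0.001,0,0.05],[0,0,-0.001,0,0.05],[0,0,-0.045,0,0.05],[-0.06,0,-0.05,0,0.05],[-0.111,-0.001,-0.05,0,0.05],[-0.111,-0.001,0.01,0,0.05],[-0.111,-0.001,0.03,0,0.05],[-0.111,-0.001,0.03,0,0.01],[-0.111,-0.001,0.03,0,0.01],[-0.111,-0.001,0.03,0,0.01]]]' 60
python3 -m inch '[[[0,0,0,0,0.01],[0,0,0,0,0.01],[0,0,0,0,0.01]]]'
python3 - <<'E'
from st import *; from h import *
P=cloud(bot.grab_frame("side"));x,y,z=np.moveaxis(P,2,0)
for a,b in((.07,.08),(.08,.09),(.09,.1),(.1,.105),(.105,.11),(.11,.115),(.115,.12),(.12,.13)):
        m=(z>a)&(z<b)&(abs(x-.455)<.025)&(abs(y-.264)<.03)
        if m.sum(): print(a,b,m.sum(),np.nanmean(P[m],0).round(4))
P=cloud(np.load("top0.npz"));x,y,z=np.moveaxis(P,2,0)
for c in(240,330,345,360,420): print(c,[(r,*np.round(P[r,c],3)) for r in range(190,320,1) if z[r,c]>.02][:14:3],[(r,*np.round(P[r,c],3)) for r in range(250,320) if z[r,c]>.02][-3:])
E
```

```text
t: 9.1
tool_pos: [0.5549, 0.2101, 0.1608]
tcp_rot: [0.249, 0.969, 0.001, 0.001]
contact_force: [-0.7, -0.7, -0.4]
finger_gap: 0.0234
grip_force: 0.0
t: 9.48
tool_pos: [0.5547, 0.2099, 0.1606]
tcp_rot: [0.249, 0.969, 0.0, 0.001]
contact_force: [-1.1, -0.5, 6.6]
finger_gap: 0.0175
grip_force: 60.0
p [0.5547 0.2099 0.1606] tool x [-0.876  0.482 -0.001] q [-0.11  0.78 -0.49  1.79  0.54  0.71  0.17]
0.07 0.08 23 [0.4558 0.2659 0.0748]
0.08 0.09 13 [0.4579 0.2693 0.0846]
0.09 0.1 15 [0.4575 0.2724 0.0972]
0.1 0.105 26 [0.4576 0.2721 0.1026]
0.105 0.11 23 [0.4563 0.2721 0.1073]
0.11 0.115 34 [0.456  0.2708 0.1126]
0.115 0.12 80 [0.4557 0.2655 0.1172]
0.12 0.13 1 [0.4553 0.2701 0.1203]
240 [] []
330 [(196, np.float64(0.689), np.float64(-0.159), np.float64(0.027)), (200, np.float64(0.679), np.float64(-0.16), np.float64(0.021)), (306, np.float64(0.414), np.float64(-0.162), np.float64(0.03))] [(306, np.float64(0.414), np.float64(-0.162), np.float64(0.03)), (307, np.float64(0.411), np.float64(-0.162), np.float64(0.035)), (308, np.float64(0.409), np.float64(-0.162), np.float64(0.032))]
345 [(198,
[... 537 characters left out ...]
.413), np.float64(-0.236), np.float64(0.031))] [(307, np.float64(0.413), np.float64(-0.236), np.float64(0.031)), (308, np.float64(0.41), np.float64(-0.236), np.float64(0.031)), (309, np.float64(0.407), np.float64(-0.237), np.float64(0.026))]
420 [(200, np.float64(0.684), np.float64(-0.391), np.float64(0.031)), (203, np.float64(0.677), np.float64(-0.392), np.float64(0.027)), (307, np.float64(0.415), np.float64(-0.386), np.float64(0.031)), (310, np.float64(0.408), np.float64(-0.386), np.float64(0.032))] [(308, np.float64(0.413), np.float64(-0.386), np.float64(0.031)), (309, np.float64(0.41), np.float64(-0.387), np.float64(0.03)), (310, np.float64(0.408), np.float64(-0.386), np.float64(0.032))]
```

```bash
python3 -m inch '[[[0,0,-0.01,0,0.01],[0,0,-0.03,0,0.01],[0,0,-0.05,0,0.01],[0,0,-0.07,0,0.01],[0,0,-0.08,0,0.01],[0,0,-0.08,0,0.01]]]'
python3 - <<'E'
from st import *; from h import *
print(s["contact_force"],s["wrist_torque"],s["finger_gap"])
f=bot.grab_frame("side");P=cloud(f);x,y,z=np.moveaxis(P,2,0)
cv2.imwrite("pics/s3.png",cv2.resize(f["pixels"][180:330,250:450,::-1],(800,600)))
m=(z>.15)&(abs(x-.455)<.025)&(abs(y-.264)<.03);print("knob top",np.sort(z[m])[-30::6])
E
```

```text
t: 10.28
tool_pos: [0.5543, 0.2095, 0.2397]
tcp_rot: [0.249, 0.969, 0.0, 0.0]
contact_force: [0.3, 0.9, -4.7]
finger_gap: 0.0177
grip_force: 60.0
p [0.5543 0.2095 0.2397] tool x [-0.876  0.482 -0.   ] q [-0.06  0.68 -0.56  1.74  0.45  0.86  0.24]
[ 0.25801943  0.86142173 -4.7228153 ] [ 0.00082419 -0.21143651  0.00602179] 0.01771538871349621
knob top [0.19772252 0.19792957 0.19805751 0.19841753 0.19888717]
```

View pics/s3.png

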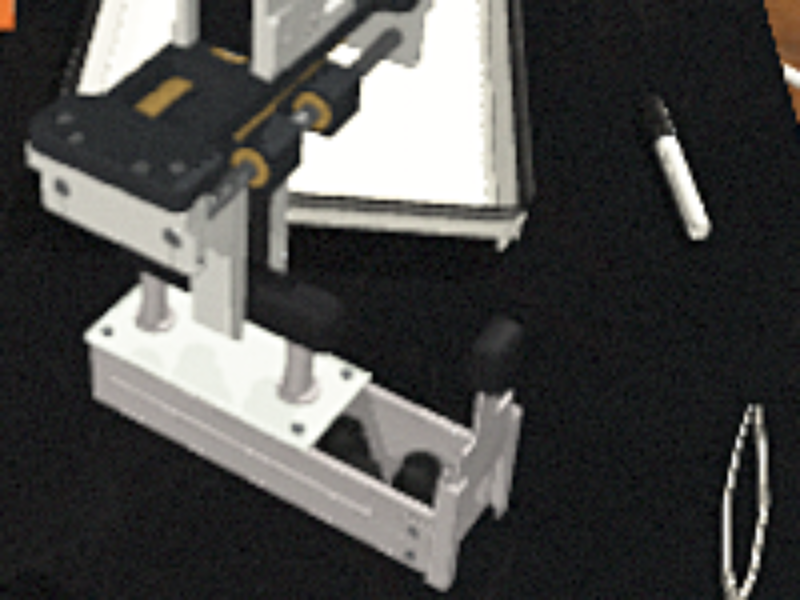

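The rows are not in the units I measure in: turns go in shares of 180 degrees. I convert before sending: 0.86 rad is 0.2737.

```bash
python3 -m inch '[[[-0.002,-0.006,0,0.0095,0.01],[-0.007,-0.017,0,0.0255,0.01],[-0.014,-0.033,0,0.0446,0.01],[-0.024,-0.055,0,0.07,0.01],[-0.036,-0.083,0,0.0955,0.01],[-0.049,-0.115,0,0.121,0.01],[-0.065,-0.151,0,0.1464,0.01],[-0.081,-0.188,0,0.1719,0.01],[-0.097,-0.225,0,0.1974,0.01],[-0.113,-0.262,0,0.2228,0.01],[-0.128,-0.298,0,0.2483,0.01],[-0.144,-0.335,0,0.2737,0.01]]]'
python3 -m inch '[[[-0.038,-0.012,0,0.0255,0.01],[-0.076,-0.024,0,0.0509,0.01],[-0.114,-0.036,0,0.0662,0.01],[-0.153,-0.048,0,0.0662,0.01],[-0.191,-0.06,0.005,0.0662,0.01],[-0.224,-0.07,0.01,0.0662,0.01],[-0.25,-0.078,0.015,0.0662,0.01],[-0.269,-0.084,0.02,0.0662,0.01],[-0.284,-0.089,0.025,0.0662,0.01],[-0.284,-0.089,0.025,0.0662,0.01]]]'
cat > look.py <<'E'
from st import *; from h import *
print("wrench",np.round(s["contact_force"],2),np.round(s["wrist_torque"],2),"mouth",(p+.113*M[:,0])[:2].round(3))
for n in("top","side"):
    f=bot.grab_frame(n);P=cloud(f);x,y,z=np.moveaxis(P,2,0);g=f["pixels"].max(2)
    m=((g<75)&(z>.006)&(z<.036)&(x>.428)&(x<.668)&(y>-.394)&(y<-.034)).astype(np.uint8)
    m=cv2.morphologyEx(m,cv2.MORPH_OPEN,np.ones((3,3)))
    k,l,t,c=cv2.connectedComponentsWithStats(m)
    for i in range(1,k):
        if t[i,4]>12: q=P[l==i];print(n,t[i,4],t[i,:4],"tray xy",((np.nanmedian(q,0)-[.548,-.2148,0])*1000).round().astype(int),"zmax",np.nanmax(q[:,2]).round(3))
    cv2.imwrite(f"pics/{n}_{s['t']:.1f}.png",f["pixels"][...,::-1])
E
python3 look.py; ls pics
```

```text
t: 11.82
tool_pos: [0.5178, -0.1561, 0.2396]
tcp_rot: [0.633, 0.775, -0.0, 0.0]
contact_force: [1.1, -0.8, -5.1]
finger_gap: 0.0177
grip_force: 60.0
t: 13.08
tool_pos: [0.4895, -0.4507, 0.2137]
tcp_rot: [0.708, 0.706, -0.0, -0.0]
contact_force: [0.1, 0.8, -5.4]
finger_gap: 0.0172
grip_force: 60.0
p [ 0.4895 -0.4507  0.2137] tool x [0.002 1.    0.   ] q [ 0.87  0.76 -0.3   1.55  0.27  0.88  0.48]
wrench [ 0.1   0.83 -5.41] [-0.14 -0.05 -0.  ] mouth [ 0.49  -0.338]
crop1.png
s2.png
s3.png
side0.png
side_13.1.png
top0.png
top_13.1.png
w1.png
```

```bash
python3 -m inch '[[[-0.02,0,0,0,0.01],[-0.045,0,0,0,0.01],[-0.05,0,0,0,0.01],[-0.035,0,0,0,0.01],[-0.005,0,0,0,0.01],[0.03,0,0,0,0.01],[0.03,0,0,0,0.01],[0.03,0,0,0,0.01]]]'; python3 look.py; python3 - <<'E'
from st import *; from h import *
f=wrist();cv2.imwrite("pics/w2.png",f["pixels"][...,::-1])
E
```

```text
t: 14.18
tool_pos: [0.491, -0.418, 0.2149]
tcp_rot: [0.706, 0.708, 0.0, 0.0]
contact_force: [0.3, -0.5, -5.1]
finger_gap: 0.0177
grip_force: 60.0
p [ 0.491  -0.418   0.2149] tool x [-0.002  1.     0.   ] q [ 0.84  0.73 -0.3   1.61  0.27  0.84  0.43]
wrench [ 0.27 -0.52 -5.13] [-0.18 -0.06  0.02] mouth [ 0.491 -0.305]
p [ 0.4905 -0.4197  0.2146] tool x [ 0.  1. -0.] q [ 0.84  0.73 -0.3   1.61  0.27  0.84  0.43]
```

View pics/w2.png

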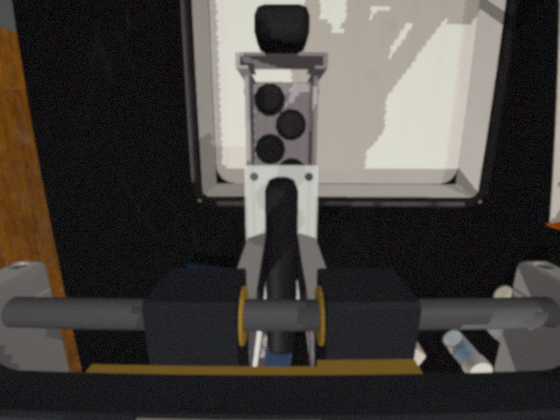

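```bash
python3 -m inch '[[[-0.015,0,0,0,0.01],[-0.045,0,0,0,0.01],[-0.085,0,0,0,0.01],[-0.115,0,0,0,0.01],[-0.125,0,0,0,0.01],[-0.1,0,0,0,0.01],[-0.04,0,0,0,0.01],[-0.09,0,0,0,0.01],[-0.09,0,0,0,0.01]]]'; cat >> look.py <<'E'
s=bot.get_state()
f=bot.grab_frame("wrist");g=f["pixels"]; cv2.imwrite(f"pics/w_{s['t']:.1f}.png",g[...,::-1])
m=(g.max(2)<60).astype(np.uint8);m[:,:254]=0;m[:,314:]=0;m[:66]=0;m[165:]=0
m=cv2.morphologyEx(m,cv2.MORPH_OPEN,cv2.getStructuringElement(2,(7,7)))
k,l,t,c=cv2.connectedComponentsWithStats(m)
print("spout",[(int(t[i,4]),c[i].round().tolist()) for i in range(1,k)])
E
python3 look.py
```

```text
t: 15.45
tool_pos: [0.4886, -0.5129, 0.2141]
tcp_rot: [0.708, 0.706, -0.002, 0.001]
contact_force: [-0.4, -0.5, -4.2]
finger_gap: 0.0175
grip_force: 60.0
p [ 0.4886 -0.5129  0.2141] tool x [ 0.003  1.    -0.004] q [ 0.93  0.82 -0.3   1.41  0.27  0.95  0.56]
wrench [-0.35 -0.51 -4.24] [-0.25 -0.01 -0.02] mouth [ 0.489 -0.4  ]
top 42 [408 272   7   7] tray xy [ -54 -153   21] zmax 0.027
top 34 [379 282   6   7] tray xy [-81 -77  20] zmax 0.026
top 40 [392 284   7   7] tray xy [ -85 -112   21] zmax 0.024
side 65 [342 149   7  12] tray xy [ -50 -158   22] zmax 0.036
side 81 [353 163   8  13] tray xy [-83 -82  16] zmax 0.024
spout [(220, [285.0, 75.0]), (640, [273.0, 108.0]), (608, [292.0, 136.0]), (141, [272.0, 158.0])]
```

```bash
python3 -m inch '[[[0.004,0.008,0,0,0.01],[0.013,0.024,0,0,0.01],[0.025,0.046,0,0,0.01],[0.04,0.073,0,0,0.01],[0.051,0.094,0,0,0.01],[0.058,0.106,0,0,0.01],[0.06,0.11,0,0,0.01],[0.06,0.11,0,0,0.01],[0.085,0.11,0,0,0.01],[0.138,0.11,0,0,0.01],[0.138,0.11,0,0,0.01],[0.138,0.11,0,0,0.01]]]';python3 look.py
```

```text
t: 17.1
tool_pos: [0.5998, -0.3731, 0.2149]
tcp_rot: [0.708, 0.707, -0.001, 0.001]
contact_force: [-0.1, -0.6, -4.1]
finger_gap: 0.0174
grip_force: 60.0
p [ 0.5998 -0.3731  0.2149] tool x [ 0.001  1.    -0.002] q [ 0.67  0.82 -0.29  1.41  0.26  0.95  0.31]
wrench [-0.12 -0.62 -4.09] [-0.16 -0.04  0.01] mouth [ 0.6  -0.26]
top 33 [352 233   7   5] tray xy [43 -8 24] zmax 0.033
top 46 [408 270   8   7] tray xy [ -49 -155   20] zmax 0.026
top 39 [379 282   7   7] tray xy [-81 -79  20] zmax 0.026
top 27 [404 282   5   6] tray xy [ -77 -138   23] zmax 0.027
top 41 [392 284   7   7] tray xy [ -85 -113   21] zmax 0.027
side 39 [342 155   7   7] tray xy [ -49 -153   14] zmax 0.024
side 107 [353 158   8  19] tray xy [ -81 -107   18] zmax 0.025
side 30 [306 181   5   6] tray xy [44  1 20] zmax 0.028
spout [(684, [290.0, 94.0]), (657, [272.0, 131.0]), (324, [288.0, 157.0])]
```

```bash
python3 -m inch '[[[-0.012,0.01,0,0,0.01],[-0.035,0.02,0,0,0.01],[-0.06,0.03,0,0,0.01],[-0.07,0.03,0,0,0.01],[-0.04,0.03,0,0,0.01],[0.015,0.03,0,0,0.01],[0.015,0.03,0,0,0.01],[0.015,0.03,0,0,0.01]]]';python3 look.py
```

```text
t: 18.25
tool_pos: [0.6302, -0.3568, 0.2147]
tcp_rot: [0.707, 0.707, -0.0, 0.0]
contact_force: [-0.2, -0.4, -4.7]
finger_gap: 0.0175
grip_force: 60.0
p [ 0.6302 -0.3568  0.2147] tool x [-0.     1.    -0.001] q [ 0.62  0.84 -0.29  1.35  0.26  0.98  0.28]
wrench [-0.19 -0.44 -4.69] [-0.22 -0.04 -0.02] mouth [ 0.63  -0.244]
top 37 [337 215   7   6] tray xy [85 29 24] zmax 0.032
top 33 [346 233   6   6] tray xy [43  8 22] zmax 0.027
top 43 [409 270   7   7] tray xy [ -49 -155   20] zmax 0.025
top 30 [379 283   7   6] tray xy [-83 -79  21] zmax 0.027
top 35 [404 282   6   6] tray xy [ -79 -140   24] zmax 0.03
top 41 [392 284   7   7] tray xy [ -85 -112   20] zmax 0.026
side 36 [342 155   7   6] tray xy [ -49 -154   15] zmax 0.024
side 113 [353 158   8  19] tray xy [ -81 -108   17] zmax 0.028
side 46 [306 183   7   8] tray xy [42 12 21] zmax 0.025
side 43 [288 188   6   8] tray xy [85 44 22] zmax 0.026
spout [(685, [271.0, 93.0]), (665, [287.0, 127.0])]
```

```bash
python3 -m inch '[[[0.003,-0.007,0,0,0.01],[0.009,-0.018,0,0,0.01],[0.018,-0.035,0,0,0.01],[0.028,-0.052,0,0,0.01],[0.035,-0.062,0,0,0.01],[0.039,-0.068,0,0,0.01],[0.04,-0.07,0,0,0.01],[0.04,-0.07,0,0,0.01]]]';python3 look.py
```

```text
t: 19.4
tool_pos: [0.5609, -0.3169, 0.2145]
tcp_rot: [0.707, 0.707, 0.0, 0.0]
contact_force: [0.3, -0.8, -3.6]
finger_gap: 0.0176
grip_force: 60.0
p [ 0.5609 -0.3169  0.2145] tool x [ 0.  1. -0.] q [ 0.64  0.73 -0.29  1.61  0.26  0.84  0.25]
wrench [ 0.27 -0.79 -3.61] [-0.12 -0.09  0.01] mouth [ 0.561 -0.204]
top 35 [332 216   6   7] tray xy [83 42 23] zmax 0.027
top 40 [379 282   7   7] tray xy [-81 -79  21] zmax 0.024
top 41 [392 284   7   7] tray xy [ -85 -113   21] zmax 0.026
side 38 [343 155   6   7] tray xy [ -49 -152   15] zmax 0.024
side 107 [353 158   8  19] tray xy [ -81 -108   19] zmax 0.027
side 49 [306 183   7   8] tray xy [41 12 21] zmax 0.025
side 52 [288 190   8   8] tray xy [83 50 21] zmax 0.025
spout [(695, [271.0, 93.0]), (669, [287.0, 127.0])]
```

```bash
python3 -m inch '[[[0,-0.006,0,0,0.01],[0,-0.016,0,0,0.01],[0,-0.03,0,0,0.01],[0,-0.04,0,0,0.01],[0,-0.045,0,0,0.01],[0,-0.045,0,0,0.01],[0,-0.045,0,0,0.01],[0,-0.045,0,0,0.01]]]';python3 look.py
```

```text
t: 20.55
tool_pos: [0.516, -0.3165, 0.2144]
tcp_rot: [0.707, 0.707, 0.0, 0.0]
contact_force: [0.3, 0.3, -4.3]
finger_gap: 0.0176
grip_force: 60.0
p [ 0.516  -0.3165  0.2144] tool x [-0.  1.  0.] q [ 0.69  0.68 -0.29  1.73  0.26  0.77  0.26]
wrench [ 0.27  0.27 -4.3 ] [-0.01 -0.04  0.  ] mouth [ 0.516 -0.203]
top 40 [331 216   7   7] tray xy [82 44 22] zmax 0.027
top 39 [346 233   7   6] tray xy [40  6 22] zmax 0.026
top 39 [379 282   7   7] tray xy [-81 -79  21] zmax 0.025
top 34 [392 284   6   7] tray xy [ -85 -111   20] zmax 0.024
side 108 [353 158   8  19] tray xy [ -81 -107   18] zmax 0.025
side 51 [305 183   8   8] tray xy [42 12 21] zmax 0.025
side 48 [288 190   7   8] tray xy [83 50 21] zmax 0.025
spout [(691, [271.0, 92.0]), (664, [287.0, 127.0])]
```

```bash
python3 -m inch '[[[-0.01,0,0,0,0.01],[-0.03,0,0,0,0.01],[-0.043,0,0,0,0.01],[-0.047,0,0,0,0.01],[-0.017,0,0,0,0.01],[0.038,0,0,0,0.01],[0.038,0,0,0,0.01],[0.038,0,0,0,0.01]]]';python3 look.py
```

```text
t: 21.7
tool_pos: [0.5158, -0.2787, 0.2147]
tcp_rot: [0.707, 0.707, -0.0, 0.0]
contact_force: [0.7, -0.1, -3.9]
finger_gap: 0.018
grip_force: 60.0
p [ 0.5158 -0.2787  0.2147] tool x [-0.001  1.    -0.001] q [ 0.63  0.66 -0.29  1.78  0.26  0.74  0.2 ]
wrench [ 0.69 -0.09 -3.88] [-0.14 -0.05 -0.04] mouth [ 0.516 -0.166]
top 36 [331 216   7   6] tray xy [83 44 22] zmax 0.025
top 39 [346 233   7   6] tray xy [40  6 22] zmax 0.024
top 36 [306 264   7   6] tray xy [-40 106  26] zmax 0.033
top 35 [379 282   6   7] tray xy [-81 -79  20] zmax 0.024
side 105 [353 158   8  18] tray xy [ -81 -108   18] zmax 0.027
side 50 [306 183   7   8] tray xy [41 13 22] zmax 0.026
side 46 [288 190   7   8] tray xy [83 50 21] zmax 0.025
side 34 [336 208   6   7] tray xy [-39 117  22] zmax 0.03
spout [(682, [284.0, 88.0])]
```

```bash
python3 -m inch '[[[-0.01,0.01,0,0,0.01],[-0.03,0.03,0,0,0.01],[-0.055,0.05,0,0,0.01],[-0.075,0.065,0,0,0.01],[-0.085,0.07,0,0,0.01],[-0.085,0.07,0,0,0.01],[-0.055,0.07,0,0,0.01],[0,0.07,0,0,0.01],[0,0.07,0,0,0.01],[0,0.07,0,0,0.01]]]';python3 look.py
```

```text
t: 23.1
tool_pos: [0.5852, -0.278, 0.2148]
tcp_rot: [0.707, 0.708, -0.0, -0.0]
contact_force: [-0.4, -0.5, -3.8]
finger_gap: 0.0176
grip_force: 60.0
p [ 0.5852 -0.278   0.2148] tool x [-0.001  1.    -0.   ] q [ 0.57  0.74 -0.29  1.6   0.26  0.84  0.18]
wrench [-0.37 -0.53 -3.83] [-0.15 -0.06  0.03] mouth [ 0.585 -0.165]
top 38 [331 216   7   6] tray xy [84 44 22] zmax 0.026
top 36 [302 235   7   6] tray xy [ 32 117  25] zmax 0.034
top 35 [302 266   7   6] tray xy [-43 116  22] zmax 0.025
top 39 [379 282   7   7] tray xy [-81 -78  21] zmax 0.026
top 24 [404 282   5   6] tray xy [ -77 -138   22] zmax 0.029
top 38 [393 284   6   7] tray xy [ -85 -113   21] zmax 0.025
side 41 [342 155   7   7] tray xy [ -49 -152   14] zmax 0.024
side 109 [353 158   8  19] tray xy [ -81 -107   18] zmax 0.027
side 52 [305 183   8   8] tray xy [42 12 21] zmax 0.025
side 54 [288 190   8   8] tray xy [83 50 21] zmax 0.025
side 49 [305 208   7   8] tray xy [ 33 124  21] zmax 0.03
side 58 [337 209   8   9] tray xy [-43 122  22] zmax 0.025
spout []
```

Scaled: -1.068 rad is -0.34.

```bash
python3 -m inch '[[[0,0,-0.02,0,0.01],[0.02,0,-0.04,0,0.01],[0.055,0,-0.04,-0.0159,0.01],[0.1,0,-0.04,-0.0477,0.01],[0.15,-0.01,-0.04,-0.0859,0.01],[0.2,-0.02,-0.04,-0.1273,0.01],[0.25,-0.03,-0.04,-0.1687,0.01],[0.3,-0.03,-0.04,-0.2133,0.01],[0.35,-0.03,-0.04,-0.2546,0.01],[0.4,-0.03,-0.04,-0.2928,0.01],[0.445,-0.03,-0.04,-0.3247,0.01],[0.475,-0.03,-0.04,-0.34,0.01]]]'
python3 -m inch '[[[0,0,0,0,0.01],[0,0,0,0,0.01]]]'
python3 - <<'E'
from st import *; to(.5547,.2099,.1606)
E
```

```text
t: 24.75
tool_pos: [0.5545, 0.2002, 0.2555]
tcp_rot: [0.246, 0.969, 0.001, 0.0]
contact_force: [-0.3, 0.2, -4.5]
finger_gap: 0.0176
grip_force: 60.0
t: 25.0
tool_pos: [0.5553, 0.1959, 0.2547]
tcp_rot: [0.249, 0.968, -0.001, 0.0]
contact_force: [0.7, -0.1, -4.2]
finger_gap: 0.0178
grip_force: 60.0
p [0.5553 0.1959 0.2547] tool x [-0.876  0.482 -0.001] q [-0.03  0.65 -0.57  1.73  0.44  0.89  0.27]
(0.5547, 0.2099, 0.1606) -> [0.0073 0.0121 0.0941]
```

```bash
python3 -m inch '[[[0.007,0.012,0.03,0,0.01],[0.007,0.012,0.065,0,0.01],[0.007,0.012,0.084,0,0.01],[0.007,0.012,0.09,0,0.01],[0.007,0.012,0.093,0,0.01],[0.007,0.012,0.093,0,0.01]]]'
python3 -m inch '[[[0,0,0.001,0,0.01],[0,0,0.001,0,0.01],[0,0,0.001,0,0.01]]]' 8
```

```text
t: 25.75
tool_pos: [0.5557, 0.2104, 0.1622]
tcp_rot: [0.249, 0.969, 0.0, 0.001]
contact_force: [-0.3, -0.8, -2.9]
finger_gap: 0.0175
grip_force: 60.0
t: 26.12
tool_pos: [0.5554, 0.2103, 0.1607]
tcp_rot: [0.249, 0.969, 0.0, 0.0]
contact_force: [-0.7, -0.5, -2.9]
finger_gap: 0.018
grip_force: 8.0
```

```bash
python3 -m inch '[[[0,0,0.0015,0,0.01],[0,0,0.0015,0,0.01],[0,0,0.0015,0,0.03],[0,0,0.0015,0,0.06],[0,0,0.0015,0,0.06],[0,0,0.0015,0,0.06],[0,0,0.0015,0,0.06],[0,0,-0.03,0,0.06],[0,0,-0.08,0,0.06],[0.04,-0.04,-0.13,0,0.06],[0.04,-0.04,-0.16,0,0.06],[0.04,-0.04,-0.16,0,0.06]]]'
python3 look.py; python3 - <<'E'
from h import *; import glob
from station import bot
f=bot.grab_frame("side");P=cloud(f);x,y,z=np.moveaxis(P,2,0)
g=(f["pixels"].min(2)>120)&(abs(x-.55)<.1)&(abs(y-.21)<.09)&(z>.034)&(z<.045)
A=P[g];c=np.linalg.lstsq(np.c_[A[:,:2],np.ones(len(A))],A[:,2],rcond=None)[0];print("hood slope",c[:2],np.median(A[:,2]),len(A))
t=bot.grab_frame("top")["pixels"]
cv2.imwrite("pics/final.png",np.hstack([cv2.resize(t[190:320,130:440,::-1],(480,201)),cv2.resize(f["pixels"][120:370,240:400,::-1],(320,500))[:201*1] ]) if 0 else cv2.resize(np.vstack([cv2.resize(t[190:320,130:440,::-1],(560,235)),f["pixels"][130:365,:,::-1]]),(672,564)))
E
```

```text
t: 27.62
tool_pos: [0.5014, 0.1952, 0.3234]
tcp_rot: [0.249, 0.969, 0.002, 0.003]
contact_force: [0.5, 0.3, 0.1]
finger_gap: 0.06
grip_force: 0.0
p [0.5014 0.1952 0.3234] tool x [-0.876  0.482 -0.004] q [ 0.01  0.5  -0.64  1.8   0.36  0.95  0.28]
wrench [0.52 0.26 0.12] [ 0.03 -0.14  0.01] mouth [0.402 0.25 ]
top 39 [331 216   7   7] tray xy [83 44 22] zmax 0.026
top 36 [345 233   7   6] tray xy [42  8 22] zmax 0.026
top 27 [303 235   6   5] tray xy [ 34 115  25] zmax 0.03
top 40 [302 265   7   7] tray xy [-43 116  21] zmax 0.025
top 44 [409 270   7   7] tray xy [ -49 -156   21] zmax 0.026
top 41 [379 282   7   7] tray xy [-81 -79  19] zmax 0.024
top 35 [404 282   6   6] tray xy [ -80 -140   23] zmax 0.03
top 41 [392 284   7   7] tray xy [ -85 -113   21] zmax 0.025
side 31 [306 185   6   6] tray xy [43 14 17] zmax 0.025
side 45 [288 190   7   8] tray xy [83 50 22] zmax 0.026
side 52 [304 207   8   8] tray xy [ 34 118  21] zmax 0.028
spout [(5053, [280.0, 110.0])]
hood slope [ 0.01399434 -0.0224384 ] 0.04024186670591534 1319
```

View pics/final.png

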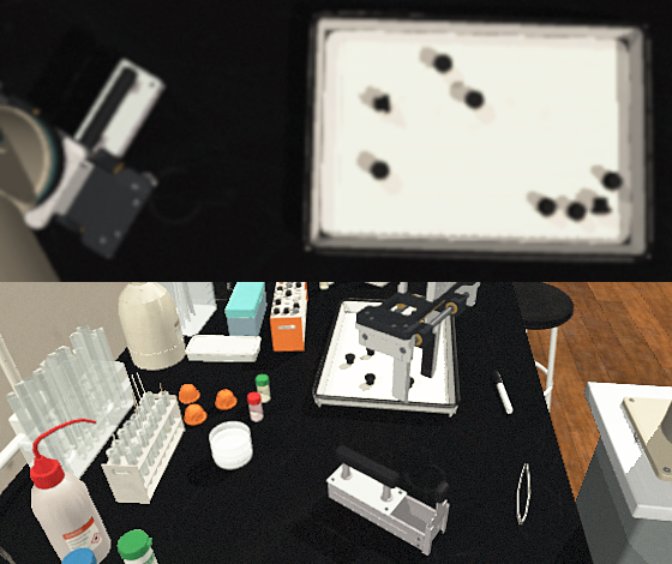

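The final picture shows eight separate stoppers on the tray: two at the left end, two in the middle and four at lower right. The empty shaker stands upright beside the tray, and the vials and dishes are where they were.

```bash
python3 -c "
from station import bot
print(bot.job_done())"
```

```text
the job is handed in; nothing more can be done
None
```

The job is handed in at about 28 s of the 72 s allowed: all eight stoppers lie singly on the tray (4, 2 and 2 by thirds; 5 and 3 by long halves), and the empty shaker stands upright beside it, with the vials and dishes undisturbed; `job_done()` returned no verdict.

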